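# Build the tube stack in the block heater

## Task

Build the tube stack in the block heater's corner-post pocket, upright and in this order: the aluminium block with the tubes, then the open grey frame around the tube tops, then the cover plate with its handle up. Lower each part in rather than dropping it, and let it go fully home and square in the pocket before you add the next one. Leave the other things on the bench where they stand.

Things in the scene. Friction and masses are not known exactly. Their poses are not given: they have to be found in the camera images.
- pocket (a point): Centre of the flat pocket floor on the heater; z up, long side along y. Four L-shaped aluminium corner posts bound it: 60 mm (x) by 134 mm (y) inside, 2 mm play each side of the parts. Inner faces upright to 64 mm above the floor, then flaring outward 6 mm up to 72 mm (lead-in). Open in the middle of the sides: 102 mm gap in the long sides, 28 mm in the ends. Parts fit either way round.
- heater: White block heater fixed to the bench, 180 mm (x) by 160 mm (y), flat top 50 mm above the bench; sloping front with dark screen towards its -x. Origin centre of underside, z up. The pocket centre is at x +25, y 0, z +50 mm in its frame; the corner posts are 6 mm thick.
- block: Solid aluminium block 56 mm (x) by 130 mm (y) by 36 mm high; two rows of six white tube ends, 10 mm thick, stand 10 mm out of its top (rows 15 mm apart, pitch 16 mm along y). About 0.5 kg. Origin centre of underside, z up. Starts upright on the bench; grip across the 56 mm width. Goes first: underside on the pocket floor.
- frame: Open rectangular grey plastic frame 56 mm (x) by 130 mm (y) by 22 mm high, walls 11 mm thick, opening 34 by 108 mm right through. About 0.12 kg. Origin centre of underside (in the opening), z up. Starts flat on the bench; grip across the outer 56 mm width. Goes second: on the block, around the tube ends, underside 36 mm above the pocket floor.
- cover: Aluminium plate 56 mm (x) by 130 mm (y) by 10 mm, with a black bow handle on top: bar 18 mm wide (x), 70 mm long (y), from 28 to 38 mm above the underside, on two legs 28 mm either side of the middle. About 0.22 kg. Origin centre of underside, z up. Starts flat, handle up; grip the bar across x. Goes last: on the frame, underside 58 mm above the pocket floor.
- reagent_bottle: Bystander: amber bottle with blue cap, 70 mm diameter, 160 mm tall; origin centre of underside.
- tube_rack: Bystander: orange rack block with two rows of holes, 85 (x) by 200 (y) by 40 mm high; origin centre of underside.
- tip_box: Bystander: clear box with a blue tip tray, 85 (x) by 125 (y) by 55 mm high; origin centre of underside.
- beaker: Bystander: glass beaker, 70 mm diameter, 90 mm high; origin centre of underside.
- cryo_box: Bystander: closed cardboard box, 100 by 100 by 55 mm high; origin centre of underside.
- pipette: Bystander: white hand pipette lying near the robot base, about 235 mm long along y, 24 mm wide, 22 mm high; origin under the middle of its grip.
- jar: Bystander: white plastic jar, 60 mm diameter, 70 mm high; origin centre of underside.
Not all that is in view belongs to the job. Leave any green look-alike of the block alone.

How it is judged:
On the way, in this order (a step that is already met when the one before it is completed fails the run):
1. the tube block is seated fully home and square on the pocket floor and let go, with neither the frame nor the cover in the pocket yet (horizontal distance between block and pocket below 0.005 m and z of block in the frame of pocket between -0.004 and 0.004 m and angle between block's own z axis and vertical below 0.05 rad and angle between the y axis of block and the y axis of pocket, either way round below 0.06 rad and contact force between the fingers and block below 0.2 N and linear speed of block below 0.02 m/s and horizontal distance between each of frame, cover and pocket above 0.06 m), for 0.2 s.
2. the frame lies flat and square on the seated block, around the tube ends, and is let go, the cover not yet over the pocket (horizontal distance between each of block, frame and pocket below 0.005 m and z of block in the frame of pocket between -0.004 and 0.004 m and angle between each of block, frame's own z axis and vertical below 0.05 rad and angle between the y axis of each of block, frame and the y axis of pocket, either way round below 0.06 rad and z of frame in the frame of pocket between 0.032 and 0.04 m and contact force between the fingers and frame below 0.2 N and linear speed of frame below 0.02 m/s and horizontal distance between cover and pocket above 0.06 m), for 0.2 s.
At the end, for the whole second after the job is handed in: Block on the pocket floor, frame on the block, cover on the frame: each underside within 4 mm of its seated height (0, 36, 58 mm above the floor), within 5 mm of the pocket centre, upright within 0.05 rad, square within 0.06 rad, released and at rest (horizontal distance between each of block, frame, cover and pocket below 0.005 m and z of block in the frame of pocket between -0.004 and 0.004 m and angle between each of block, frame, cover's own z axis and vertical below 0.05 rad and angle between the y axis of each of block, frame, cover and the y axis of pocket, either way round below 0.06 rad and contact force between the fingers and block below 0.2 N and linear speed of each of block, frame, cover below 0.02 m/s and z of frame in the frame of pocket between 0.032 and 0.04 m and contact force between the fingers and frame below 0.2 N and z of cover in the frame of pocket between 0.054 and 0.062 m and contact force between the fingers and cover below 0.2 N); the robot touches nothing.
It fails at once if a part is dropped: it falls into the pocket out of the fingers at over 0.5 m/s (from more than about 13 mm) ((horizontal distance between block and pocket below 0.05 m and linear speed of block above 0.5 m/s and contact force between the fingers and block below 0.2 N) or (horizontal distance between frame and pocket below 0.05 m and linear speed of frame above 0.5 m/s and contact force between the fingers and frame below 0.2 N) or (horizontal distance between cover and pocket below 0.05 m and linear speed of cover above 0.5 m/s and contact force between the fingers and cover below 0.2 N)).
It fails at once if another thing on the bench is moved more than 25 mm (distance of any of reagent_bottle, tube_rack, tip_box, beaker, cryo_box, pipette, jar from where it was at the start of the episode above 0.025 m).
It also fails if it takes over 69 s, if anything falls off the work surface, if the arm or the gripper's body presses on something with over 40 N, if the wrist force passes 120 N, or if a joint passes its speed limit or range.

## Robot

A 7-joint arm with a two-finger parallel gripper is mounted at the origin on the work surface. World frame = base frame: x ahead of the robot, y to its left, z up, the work surface at z = 0. Lengths are in m, angles in rad, forces in N, time in s.
With the tool pointing down it reaches from about 0.35 to 0.9 m from the base axis. Payload 8.1 kg.
Tool frame: the origin (TCP) lies midway between the tips of the shut fingers; the grasp point (between the pads) lies arm.grip_point_offset behind it (arm.grip_point_offset is the distance from the TCP to the grasp point, in m); y points along the fingers, z is the direction in which the jaws open and shut, and the axes are right-handed (so a half turn about y gives the same grasp; the last joint's range is limited). The gripper opens to 92 mm and grips with 3 to 60 N. Pads are 19 mm wide; open, the fingers measure 130 mm over their backs; the gripper's body (75 mm by 190 mm) begins 47 mm behind the grasp point.
Start: joints at [-1.32, 0.434, 0.025, 1.573, -0.012, 1.134, -0.075], TCP at [0.217, 0.586, 0.227] pointing down, gripper open.
Joint ranges: [-2.62, 2.62], [-0.44, 2.09], [-1.27, 1.32], [0.08, 2.57], [-1.32, 4.46], [0.12, 2], [-2.74, 2.74]. Speed limits (rad/s): [2.22, 2.22, 3.01, 3.01, 3.14, 3.14, 3.14].

## Interface

Orientations are given as a rotation vector (axis times angle).
In Python, from cell import arm, get_image, camera_info gives the robot as it stands.
- The arm moves only by the tool carry_out, never from a script. Its argument "steps" is one flat list of numbers, 5 for each row, row after row: the opening, from 0 (shut) to 1 (fully open), then the shift along the world's x, y, z in units of 0.1 m (1.0 is 0.1 m), then the turn about the world's z in units of 45 degrees (1.0 is 45 degrees). In form: [hand, dx, dy, dz, spin, hand, dx, dy, dz, spin, ...]. A call has 1 to 12 rows; each row is the pose to reach, as a shift and turn from the pose commanded when the call began; what a row does not reach only later rows make up. A row lasts 1/10 s, in which the tool goes at most 50 mm and 8.59 degrees, less where a joint would pass 70% of its speed; a pose out of reach is approached as far as the arm can. A call with a number of a shift or a turn outside -1 to 1 is refused whole. A call with a gripper value outside its range is refused whole. The fingers move at their own pace and stop on an object; "grip_force" is the grip in N (left out, the last holds). Time passes only in rows, so rows that repeat a pose let the fingers close. It gives the time, the measured TCP pose, the force and the opening at its end, in the units of the state.
- arm.observe(): the state, without advancing time (a new reading comes with each control period).
- get_image(name): name is "scene" or "top"; returns (picture, depth): 384x512x3 uint8, red, green, blue; 384x512 float32, m along the optical axis (not along the pixel's ray), 0 where there is no reading.
- camera_info(name): a dict with "fovy" (degrees; the focal length in pixels is half the picture's height over the tangent of half this angle, whatever the lens; pixels are square), "cx", "cy" (the principal point, pixels), "R" (3x3) and "t" (3): a world point X has camera coordinates R X + t. Camera axes: x right, y down, z forward; pixel columns grow to the right and rows downward; lengths in m; the calibration is good to about 2 mm. A picture is of the moment at which its call begins. camera_info takes no time and is no camera call.
- arm.sign_off(): hands the job in, once; it reports no verdict.
The state is a dict: "clock": time; "joints": joint angles; "dq": joint speeds; "joint_efforts": joint torques, N m; "position": TCP position; "ee_rot": TCP orientation; "force": force on the tool from outside, world axes, zero at the start; "ft_torque": the same for the moment, N m; "width": opening from 0.0 (shut) to 1.0 (fully open).
Only numpy, scipy, OpenCV 4.12 (cv2) and the standard library are available. Lean on these libraries where they do the work, as an engineer would, in place of code of your own. Each camera call takes 0.05 s, during which the arm holds its last target. There are 200 camera calls.

## Working session

There is one attempt and no reset: what is moved stays moved. The work goes in short steps, Python scripts to look and compute and a tool call to move; the robot and the scene stay as the last step left them, time stands still between calls to the robot, and variables do not carry over. Pictures are saved under pics/ and viewed, about 8 in all and at most 12, crops included, and the job is handed in when it is done.

Besides the shell and the picture viewer there is one more tool, called as a command line: name --argument value ..., lists and objects as JSON in quotes. carry_out: Moves the arm, as the interface text tells. Shifts and turns lie within -1 to 1; 1 stands for 0.1 m of shift or 45 degrees of turn. Its arguments: {"type":"object","properties":{"steps":{"type":"array","items":{"type":"number"}},"grip_force":{"type":"number"}},"required":["steps"]}

```bash
mkdir -p pics; ls
python3 - <<'E'
from cell import arm,get_image,camera_info
import cv2,numpy as np
s=arm.observe()
for k in("clock","position","ee_rot","width","force"):print(k,s[k])
print(arm.grip_point_offset)
for n in("scene","top"):
    i,d=get_image(n);c=camera_info(n);print(n,c)
    np.savez(f"pics/{n}0.npz",i=i,d=d)
    cv2.imwrite(f"pics/{n}0.png",cv2.resize(i[:,:,::-1],(768,576),interpolation=cv2.INTER_CUBIC))
E
```

```text
pics
clock 0.0
position [0.21643446 0.5857997  0.22593681]
ee_rot [-1.5544627   0.27782045 -0.27763374]
width 0.9993331397427146
force [-0.80557102 -0.59308374  0.91850555]
0.0188
scene {'fovy': 45.01376210421165, 'cx': 257.0128009837238, 'cy': 192.43001460150532, 'R': array([[ 0.08833259,  0.99590436, -0.01928342],
       [ 0.72216096, -0.07736234, -0.68738535],
       [-0.68606188,  0.0467928 , -0.72603687]]), 't': array([-0.03023929, -0.32811968,  1.84321667])}
top {'fovy': 45.55287701262927, 'cx': 250.9999009058784, 'cy': 187.8735067124303, 'R': array([[-0.01433196, -0.99989673,  0.00105585],
       [-0.99923421,  0.014284  , -0.03642754],
       [ 0.0364087 , -0.00157712, -0.99933574]]), 't': array([0.00422831, 0.51330156, 1.57103172])}
```

View pics/top0.png

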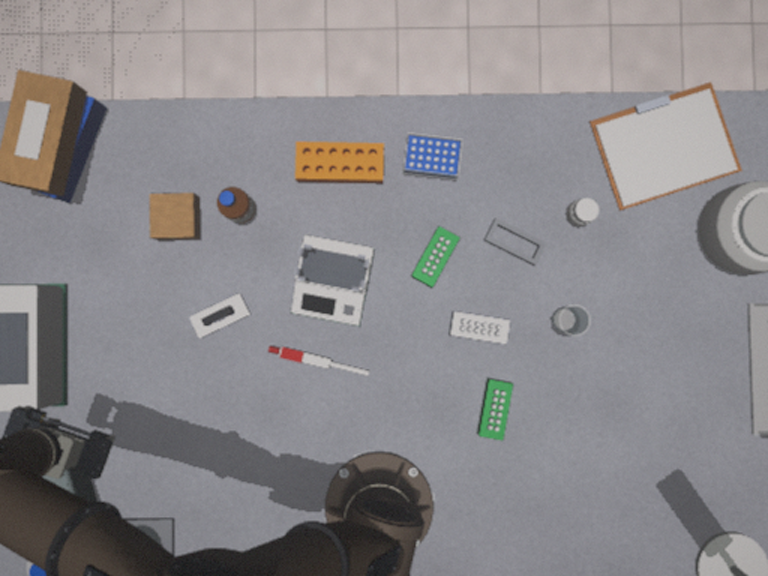

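View pics/scene0.png

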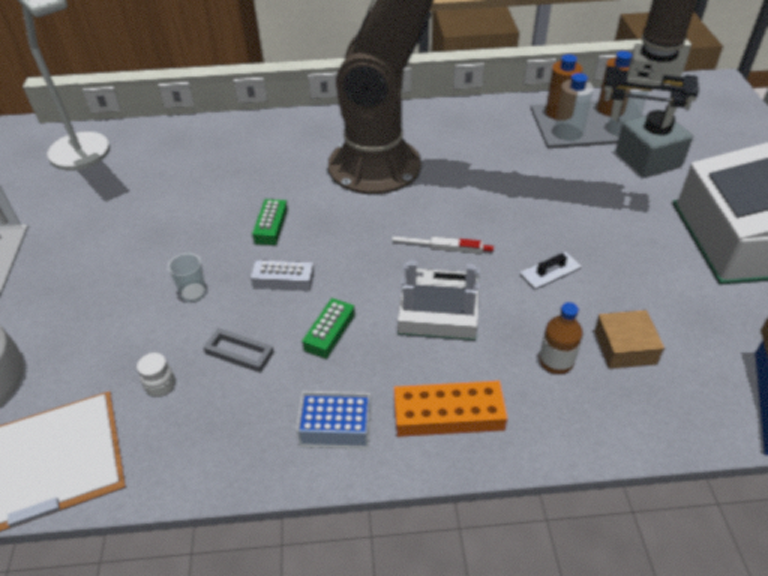

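The top view (768x576) shows the heater at (333,280), the block at (480,327), the frame at (513,242) and the cover at (219,316). The green look-alikes are at (436,256) and (496,408). The scene view agrees. Next I measure the parts using height-selected masks.

```bash
cat > h.py <<'E'
import numpy as np,cv2
from cell import camera_info
def cloud(n,d):
    c=camera_info(n);f=192/np.tan(np.radians(c["fovy"]/2))
    v,u=np.mgrid[0:384,0:512]
    P=np.stack([(u-c["cx"])/f*d,(v-c["cy"])/f*d,d],-1)
    return (P-c["t"])@c["R"]
def toplane(n,uv,z):
    c=camera_info(n);f=192/np.tan(np.radians(c["fovy"]/2))
    uv=np.atleast_2d(uv).astype(float)
    r=np.c_[(uv[:,0]-c["cx"])/f,(uv[:,1]-c["cy"])/f,np.ones(len(uv))]@c["R"]
    o=-c["R"].T@c["t"]
    return o+r*((z-o[2])/r[:,2])[:,None]
def rect(p):
    (c,s,a)=cv2.minAreaRect((p[:,:2]*1000).astype(np.float32))
    if s[0]>s[1]: s=(s[1],s[0]);a-=90   # a: angle of short side from x
    a=(a+90)%180-90
    return np.round(c,1),np.round(s,1),round(a,2)
E
python3 - <<'E'
from h import *
for n,rois in(("top",dict(heater=(190,155,252,220),block=(295,200,345,235),frame=(318,140,366,180),cover=(122,190,172,230))),
 ("scene",dict(heater=(260,170,325,228),block=(162,168,214,196),frame=(130,214,186,250),cover=(342,164,392,194)))):
    D=np.load(f"pics/{n}0.npz");i,d=D["i"],D["d"];P=cloud(n,d)
    print(n,"bench z",np.median(P[150:250,..., 2]), "cam",-camera_info(n)["R"].T@camera_info(n)["t"])
    for k,(a,b,c,e) in rois.items():
        q=P[b:e,a:c];z=q[...,2]
        print(k,"zhist",np.histogram(z[d[b:e,a:c]>0],bins=np.arange(-.01,.14,.01))[0])
        zs=dict(heater=[(.04,.058),(.105,.13)],block=[(.028,.055)],frame=[(.014,.03)],cover=[(.005,.015),(.03,.045)])[k]
        for lo,hi in zs:
            m=((z>lo)&(z<hi)).astype(np.uint8)
            nn,l,st,ce=cv2.connectedComponentsWithStats(m)
            for j in range(1,nn):
                if st[j,4]<6: continue
                p=q[l==j]; print("  ",(lo,hi),"n",len(p),"mean",np.round(p.mean(0)*1000,1),rect(p))
E
```

```text
top bench z 0.0013227738293350119 cam [ 4.55769861e-01 -6.26428027e-04  1.58868199e+00]
heater zhist [706 768  58 253 294 931 826  11   7   9   7  13  81  45   0]
   (0.04, 0.058) n 1715 mean [539.7  95.9  49.4] (array([534.,  98.]), array([150.4, 159.8]), -11.43)
   (0.04, 0.058) n 6 mean [457.5  74.3  42.3] (array([457. ,  75.3]), array([ 3.4, 13.9]), -0.82)
   (0.105, 0.13) n 36 mean [584.9 154.2 117. ] (array([585.4, 154.6]), array([15.2, 30.6]), 35.14)
   (0.105, 0.13) n 33 mean [559.   25.9 117.8] (array([559.6,  25.4]), array([16.3, 32.2]), -57.17)
   (0.105, 0.13) n 33 mean [529.4 165.7 119.2] (array([528.4, 166.3]), array([17.6, 30.6]), -52.99)
   (0.105, 0.13) n 31 mean [502.   38.  118.8] (array([502.9,  37.7]), array([16.4, 30.2]), 33.33)
block zhist [530 558   8  31 442 153  12   0   0   0   0   0   0   0   0]
   (0.028, 0.055) n 624 mean [ 407.9 -232.5   37.8] (array([ 407.7, -233.2]), array([ 55.7, 131.2]), -9.81)
frame zhist [744 807 135 226   2   0   0   0   0   0   0   0   0   0   0]
   (0.014, 0.03) n 332 mean [ 604.1 -319.1   21.7] (array([ 603.5, -320.1]), array(
[... 995 characters left out ...]
 115.7] (array([584.5, 154.9]), array([17.5, 29.8]), 45.03)
block zhist [341 410  93  99 379 123   5   0   0   0   0   0   0   0   0]
   (0.028, 0.055) n 528 mean [ 411.5 -232.9   37.6] (array([ 407.1, -233.8]), array([ 64. , 130.7]), -11.4)
frame zhist [668 819 228 292   0   0   0   0   0   0   0   0   0   0   0]
   (0.014, 0.03) n 445 mean [ 603.5 -321.    20.9] (array([ 602. , -321.9]), array([ 61.6, 137.2]), -28.98)
cover zhist [414 737 204  24  89  21   0   0   0   0   0   0   0   0   0]
   (0.005, 0.015) n 342 mean [451.8 358.   10. ] (array([441.4, 360.8]), array([ 60.7, 135.6]), 24.33)
   (0.03, 0.045) n 110 mean [444.2 360.4  37.3] (array([443.4, 361.6]), array([24. , 75.4]), 25.43)
```

Run:
```python
from cell import arm
from scipy.spatial.transform import Rotation as R
import numpy as np
s=arm.observe();M=R.from_rotvec(s["ee_rot"]).as_matrix();print(M.round(3),"jaw yaw",np.degrees(np.arctan2(M[1,2],M[0,2])))
from h import *
for n,rois in(("top",dict(block=(295,200,345,235,.028,.055),frame=(318,140,366,180,.015,.03),cover=(122,190,172,230,.03,.045))),("scene",dict(block=(162,168,214,196,.034,.055),frame=(130,214,186,250,.019,.03),cover=(342,164,392,194,.034,.045)))):
    D=np.load(f"pics/{n}0.npz");P=cloud(n,D["d"])
    for k,(a,b,c,e,lo,hi) in rois.items():
        q=P[b:e,a:c].reshape(-1,3);q=q[(q[:,2]>lo)&(q[:,2]<hi)][:,:2]
        w,v=np.linalg.eigh(np.cov(q.T));l=v[:,1]*np.sign(v[1,1]);print(n,k,q.mean(0).round(4),"yaw",np.degrees(np.arctan2(-l[0],l[1])).round(2))
```

```text
[[ 0.938 -0.     0.347]
 [-0.347 -0.001  0.938]
 [ 0.    -1.    -0.001]] jaw yaw 69.72509047077304
top block [ 0.4079 -0.2325] yaw -10.27
top frame [ 0.6041 -0.3184] yaw -28.75
top cover [0.4424 0.3625] yaw 24.83
scene block [ 0.4103 -0.2326] yaw -8.71
scene frame [ 0.6045 -0.3203] yaw -27.61
scene cover [0.4433 0.3615] yaw 25.29
```

carry_out --steps '[1, 0.33, -0.33, 0, -0.07, 1, 0.66, -0.66, 0, -0.14, 1, 1, -1, 0, -0.22]' --grip_force 30

```text
clock: 0.4
position: [0.3171, 0.4851, 0.2263]
ee_rot: [-1.532, 0.414, -0.414]
force: [1.4, 0.7, -0.7]
width: 1.002
```

carry_out --steps '[1, 0.31, -0.33, 0, -0.07, 1, 0.62, -0.66, 0, -0.14, 1, 0.92, -1, 0, -0.22]'

```text
clock: 0.7
position: [0.4095, 0.3847, 0.2265]
ee_rot: [-1.5, 0.549, -0.549]
force: [0.1, 1.2, -0.6]
width: 0.999
```

carry_out --steps '[1, 0, -0.33, 0, -0.07, 1, 0, -0.66, 0, -0.14, 1, 0, -1, 0, -0.22]'

```text
clock: 1.0
position: [0.4084, 0.2847, 0.2263]
ee_rot: [-1.461, 0.683, -0.683]
force: [-0.3, 0.6, 0.5]
width: 1.002
```

carry_out --steps '[1, 0, -0.33, 0, -0.07, 1, 0, -0.66, 0, -0.14, 1, 0, -1, 0, -0.22]'

```text
clock: 1.3
position: [0.4082, 0.185, 0.2265]
ee_rot: [-1.413, 0.816, -0.815]
force: [0.2, 0.8, -0.3]
width: 0.999
```

carry_out --steps '[1, 0, -0.33, 0, -0.07, 1, 0, -0.66, 0, -0.14, 1, 0, -1, 0, -0.22]'

```text
clock: 1.6
position: [0.4082, 0.085, 0.2266]
ee_rot: [-1.355, 0.947, -0.947]
force: [0.1, -0.1, 0.9]
width: 1.0
```

carry_out --steps '[1, 0, -0.33, 0, -0.07, 1, 0, -0.66, 0, -0.14, 1, 0, -1, 0, -0.22]'

```text
clock: 1.9
position: [0.4081, -0.0149, 0.2267]
ee_rot: [-1.288, 1.077, -1.077]
force: [0.5, -0.4, 0.3]
width: 0.998
```

carry_out --steps '[1, 0, -0.33, 0, -0.07, 1, 0, -0.66, 0, -0.14, 1, 0, -1, 0, -0.22]'

```text
clock: 2.2
position: [0.4082, -0.1149, 0.2267]
ee_rot: [-1.212, 1.205, -1.205]
force: [1.0, 0.6, 0.6]
width: 1.0
```

carry_out --steps '[1, 0, -0.33, 0, -0.07, 1, 0, -0.66, 0, -0.14, 1, 0, -1, 0, -0.22, 1, 0, -1, 0, -0.22, 1, 0, -1, 0, -0.22]'

```text
clock: 2.7
position: [0.4081, -0.214, 0.2264]
ee_rot: [-1.126, 1.332, -1.331]
force: [0.3, 0.1, -0.3]
width: 0.997
```

carry_out --steps '[1, 0, -0.19, -0.3, -0.01, 1, 0, -0.19, -0.65, -0.01, 1, 0, -0.19, -1, -0.01]'

```text
clock: 3.0
position: [0.409, -0.2315, 0.1257]
ee_rot: [-1.122, 1.334, -1.334]
force: [0.6, 1.3, -0.4]
width: 1.006
```

carry_out --steps '[1, 0, 0, -0.3, 0, 1, 0, 0, -0.5, 0, 1, 0, 0, -0.65, 0, 1, 0, 0, -0.8, 0, 1, 0, 0, -0.9, 0, 1, 0, 0, -1, 0]'

```text
clock: 3.6
position: [0.4089, -0.2316, 0.0262]
ee_rot: [-1.123, 1.335, -1.334]
force: [-0.4, -0.5, 0.1]
width: 0.996
```

carry_out --steps '[1, 0, 0, -0.06, 0, 1, 0, 0, -0.12, 0, 0.5, 0, 0, -0.12, 0, 0.4, 0, 0, -0.12, 0, 0.4, 0, 0, -0.12, 0, 0.4, 0, 0, -0.12, 0, 0.4, 0, 0, -0.12, 0, 0.4, 0, 0, -0.12, 0, 0.4, 0, 0, -0.12, 0]'

```text
clock: 4.5
position: [0.4074, -0.2323, 0.0147]
ee_rot: [-1.123, 1.338, -1.334]
force: [-4.6, 2.3, 6.6]
width: 0.609
```

carry_out --steps '[0.4, 0, 0, 0.1, 0, 0.4, 0, 0, 0.25, 0, 0.4, 0, 0, 0.5, 0, 0.4, 0, 0, 0.75, 0, 0.4, 0, 0, 1, 0]' --grip_force 40

```text
clock: 5.0
position: [0.4083, -0.2326, 0.116]
ee_rot: [-1.122, 1.336, -1.336]
force: [0.9, 0.3, -5.0]
width: 0.605
```

carry_out --steps '[0.4, 0.1, 0.25, 0.2, 0, 0.4, 0.2, 0.5, 0.4, 0, 0.4, 0.3, 0.75, 0.6, 0, 0.4, 0.4, 1, 0.6, 0]'

```text
clock: 5.4
position: [0.4501, -0.1321, 0.1774]
ee_rot: [-1.119, 1.333, -1.338]
force: [0.7, -0.3, -6.7]
width: 0.606
```

carry_out --steps '[0.4, 0.15, 0.33, 0, -0.01, 0.4, 0.3, 0.66, 0, -0.02, 0.4, 0.45, 1, 0, -0.03, 0.4, 0.45, 1, 0, -0.03]'

```text
clock: 5.8
position: [0.4954, -0.0268, 0.1748]
ee_rot: [-1.112, 1.348, -1.346]
force: [-0.6, 0.2, -5.9]
width: 0.61
```

```bash
cat >> h.py <<'E'
def pose():
    from cell import arm
    from scipy.spatial.transform import Rotation as R
    s=arm.observe();M=R.from_rotvec(s["ee_rot"]).as_matrix()
    print("t",s["clock"],"pos",np.round(s["position"],4),"jaw yaw",round(float(np.degrees(np.arctan2(M[1,2],M[0,2]))),2),"down",M[:,1].round(3),"w",round(s["width"]*92,1),"F",np.round(s["force"],1))
    return s
E
python3 - <<'E'
from h import *
from cell import get_image
pose()
for n,r in(("top",(250,120,350,240)),("scene",(190,60,320,200))):
    i,d=get_image(n);np.savez(f"pics/{n}1.npz",i=i,d=d)
    a,b,c,e=r
    q=cloud(n,d)
    if n=="scene":
        j=cv2.resize(i[40:240,170:370,::-1],(600,600),interpolation=cv2.INTER_CUBIC);cv2.imwrite("pics/scene1.png",j)
E
```

```text
t 5.8 pos [ 0.4954 -0.0268  0.1748] jaw yaw -10.85 down [ 0.001  0.002 -1.   ] w 56.1 F [-0.6  0.2 -5.9]
```

View pics/scene1.png

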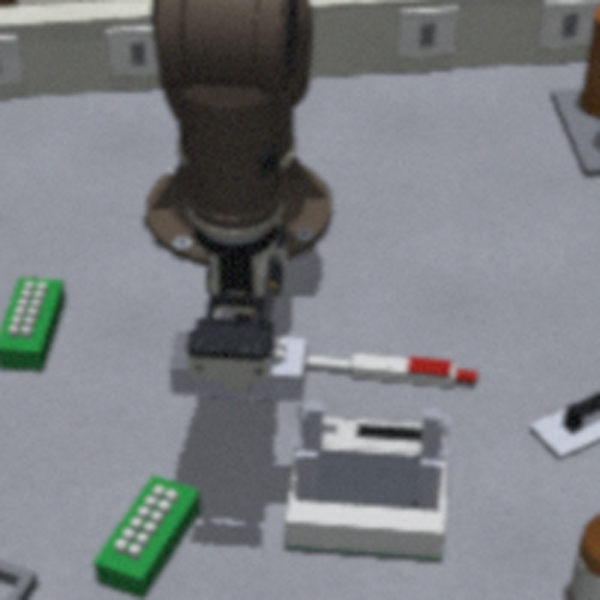

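The scene crop shows the block held level at (238,362), with the empty pocket at (370,450). I'll measure the held block's centre along its length.

Run:
```python
from h import *
th=np.radians(-10.85);ex=np.array([np.cos(th),np.sin(th)]);ey=np.array([-ex[1],ex[0]])
tcp=np.array([.4954,-.0268])
for n in("top","scene"):
    d=np.load(f"pics/{n}1.npz")["d"];P=cloud(n,d).reshape(-1,3)
    w=P[:,:2]-tcp;a=w@ex;b=w@ey
    m=(abs(a)<.04)&(abs(b)<.09)&(P[:,2]>.16)&(P[:,2]<.2)
    print(n,m.sum(),"b range",np.percentile(b[m],[0,1,99,100]).round(4),"top z ends",np.median(P[m&(abs(b)>.045),2]),"by z")
    for lo in np.arange(.155,.21,.01):
        k=m&(P[:,2]>lo)&(P[:,2]<lo+.01)
        if k.sum(): print(round(lo,3),k.sum(),np.percentile(b[k],[0,2,98,100]).round(4),np.percentile(a[k],[2,98]).round(4))
```

```text
Traceback (most recent call last):
IndexError: index -1 is out of bounds for axis 0 with size 0
```

Run:
```python
from h import *
th=np.radians(-10.85);ex=np.array([np.cos(th),np.sin(th)]);ey=np.array([-ex[1],ex[0]])
tcp=np.array([.4954,-.0268])
n="scene"
d=np.load(f"pics/{n}1.npz")["d"];P=cloud(n,d).reshape(-1,3)
w=P[:,:2]-tcp;a=w@ex;b=w@ey
m=(abs(a)<.04)&(abs(b)<.09)&(P[:,2]>.15)&(P[:,2]<.21)
for lo in np.arange(.155,.21,.01):
    k=m&(P[:,2]>lo)&(P[:,2]<lo+.01)
    if k.sum(): print(round(lo,3),k.sum(),np.percentile(b[k],[0,2,98,100]).round(4),np.percentile(a[k],[2,98]).round(4))
k=m&(a>.02)&(P[:,2]<.195)&(P[:,2]>.165)&(abs(b)<.06)
print("front face yaw tilt",np.degrees(np.polyfit(b[k],a[k],1)[0]))
```

```text
0.155 46 [-0.0614 -0.0584  0.0599  0.06  ] [0.0168 0.0292]
0.165 100 [-0.0698 -0.0672  0.0598  0.0601] [-0.0134  0.0308]
0.175 98 [-0.0692 -0.0688  0.0598  0.06  ] [0.0144 0.0319]
0.185 97 [-0.07   -0.0684  0.0598  0.0602] [-0.029   0.0317]
0.195 151 [-0.0697 -0.0689  0.0589  0.0599] [-0.0252  0.0285]
0.205 13 [0.0312 0.0312 0.0386 0.0386] [-0.0103  0.0153]
front face yaw tilt -0.4991023035669756
```

carry_out --steps '[0.4, 0.17, 0.33, 0, 0, 0.4, 0.34, 0.66, 0, -0.01, 0.4, 0.5, 0.9, 0, -0.02, 0.4, 0.5, 1, 0, -0.02, 0.4, 0.5, 1, 0, -0.02, 0.4, 0.5, 1, 0, -0.02]'

```text
clock: 6.5
position: [0.5427, 0.0654, 0.1747]
ee_rot: [-1.101, 1.365, -1.366]
force: [0.0, -0.7, -6.7]
width: 0.607
```

carry_out --steps '[0.4, 0, 0.15, 0, 0, 0.4, 0, 0.28, 0, 0, 0.4, 0, 0.28, 0, 0, 0.4, 0, 0.28, 0, 0, 0.4, 0, 0.28, 0, 0]'

```text
clock: 7.0
position: [0.5435, 0.0947, 0.1748]
ee_rot: [-1.101, 1.364, -1.365]
force: [-0.8, 0.2, -5.8]
width: 0.609
```

Run:
```python
from h import *
from cell import get_image
s=pose()
i,d=get_image("scene");np.savez("pics/scene2.npz",i=i,d=d)
tcp=s["position"][:2];th=np.radians(-11.8);ex=np.array([np.cos(th),np.sin(th)]);ey=np.array([-ex[1],ex[0]])
P=cloud("scene",d).reshape(-1,3)
def rep(o,lo,hi,t):
    w=P[:,:2]-o;a=w@ex;b=w@ey
    m=(abs(a)<.045)&(abs(b)<.09)&(P[:,2]>lo)&(P[:,2]<hi)
    print(t,m.sum(),"b",np.percentile(b[m],[0,2,98,100]).round(4),"a",np.percentile(a[m],[0,2,98,100]).round(4))
rep(tcp,.165,.2,"block vs tcp")
rep(np.array([.5437,.0955]),.085,.13,"posts vs assumed pocket")
cv2.imwrite("pics/scene2.png",cv2.resize(i[90:240,230:380,::-1],(600,600),interpolation=cv2.INTER_CUBIC))
```

```text
t 7.0 pos [0.5435 0.0947 0.1748] jaw yaw -12.2 down [ 0. -0. -1.] w 56.0 F [-0.8  0.2 -5.8]
block vs tcp 451 b [-0.0668 -0.0657  0.061   0.0625] a [-0.0292 -0.0253  0.0428  0.0448]
posts vs assumed pocket 259 b [-0.0768 -0.0747  0.0742  0.0752] a [-0.0385 -0.0348  0.0372  0.0394]
```

View pics/scene2.png

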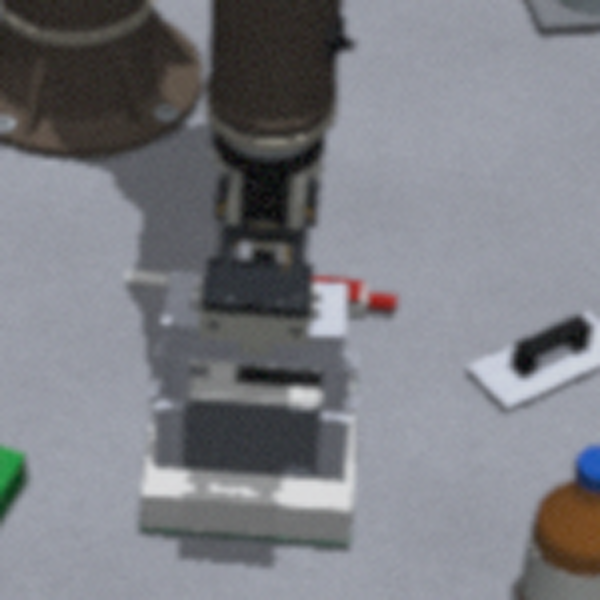

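The crop shows the block above the pocket, held square. Along its length it sits about 2 mm off centre, so I correct that and lower.

carry_out --steps '[0.4, 0, 0.02, -0.1, 0.01, 0.4, 0, 0.02, -0.2, 0.01, 0.4, 0, 0.02, -0.3, 0.01, 0.4, 0, 0.02, -0.35, 0.01, 0.4, 0, 0.02, -0.4, 0.01, 0.4, 0, 0.02, -0.45, 0.01, 0.4, 0, 0.02, -0.5, 0.01, 0.4, 0, 0.02, -0.5, 0.01]'

```text
clock: 7.85
position: [0.5432, 0.0972, 0.1241]
ee_rot: [-1.106, 1.359, -1.358]
force: [-0.3, 0.2, -6.0]
width: 0.609
```

carry_out --steps '[0.4, 0, 0, -0.1, 0, 0.4, 0, 0, -0.2, 0, 0.4, 0, 0, -0.3, 0, 0.4, 0, 0, -0.4, 0, 0.4, 0, 0, -0.45, 0, 0.4, 0, 0, -0.5, 0, 0.4, 0, 0, -0.53, 0, 0.4, 0, 0, -0.53, 0]'

```text
clock: 8.65
position: [0.5435, 0.0972, 0.0714]
ee_rot: [-1.106, 1.359, -1.358]
force: [-0.3, -0.3, -5.6]
width: 0.606
```

carry_out --steps '[0.4, 0, 0, -0.03, 0, 0.4, 0, 0, -0.05, 0, 0.4, 0, 0, -0.065, 0, 0.4, 0, 0, -0.065, 0]'

```text
clock: 9.05
position: [0.5435, 0.0973, 0.0651]
ee_rot: [-1.105, 1.358, -1.358]
force: [0.0, 0.2, -5.3]
width: 0.606
```

carry_out --steps '[0.4, 0, 0, -0.01, 0, 0.4, 0, 0, -0.02, 0, 0.4, 0, 0, -0.02, 0]'

```text
clock: 9.35
position: [0.5437, 0.0973, 0.0648]
ee_rot: [-1.104, 1.359, -1.358]
force: [-5.7, -0.9, 15.8]
width: 0.606
```

carry_out --steps '[0.7, 0, 0, 0, 0, 0.9, 0, 0, 0, 0, 1, 0, 0, 0, 0, 1, 0, 0, 0, 0, 1, 0, 0, 0, 0]'

```text
clock: 9.85
position: [0.5436, 0.0973, 0.0632]
ee_rot: [-1.105, 1.358, -1.358]
force: [-0.5, -0.2, -0.2]
width: 0.979
```

carry_out --steps '[1, 0, 0, 0.2, 0, 1, 0, 0, 0.5, 0, 1, 0, 0, 0.8, 0, 1, 0, 0, 1, 0]'

```text
clock: 10.25
position: [0.5442, 0.0972, 0.1651]
ee_rot: [-1.104, 1.358, -1.359]
force: [-0.2, 1.6, -0.1]
width: 0.999
```

carry_out --steps '[1, 0.1, -0.33, 0.1, 0, 1, 0.1, -0.66, 0.3, -0.1, 1, 0.1, -1, 0.3, -0.1]'

```text
clock: 10.55
position: [0.5551, -0.0038, 0.1955]
ee_rot: [-1.057, 1.413, -1.417]
force: [0.8, -0.7, -0.6]
width: 1.002
```

carry_out --steps '[1, 0.1, -0.33, 0, -0.05, 1, 0.1, -0.66, 0, -0.1, 1, 0.1, -1, 0, -0.1]'

```text
clock: 10.85
position: [0.5637, -0.1038, 0.1932]
ee_rot: [-1.015, 1.471, -1.471]
force: [0.1, 0.4, -0.5]
width: 1.001
```

carry_out --steps '[1, 0.1, -0.33, 0, -0.05, 1, 0.1, -0.66, 0, -0.1, 1, 0.1, -1, 0, -0.1, 1, 0.1, -1, 0, -0.1]'

```text
clock: 11.25
position: [0.5722, -0.2089, 0.1937]
ee_rot: [-0.965, 1.528, -1.534]
force: [-0.6, 0.1, -0.1]
width: 0.999
```

Run:
```python
from h import *
from cell import get_image
pose()
for n in("top","scene"):
    i,d=get_image(n);np.savez(f"pics/{n}3.npz",i=i,d=d)
    P=cloud(n,d).reshape(-1,3);th=np.radians(-11.8);ex=np.array([np.cos(th),np.sin(th)]);ey=np.array([-ex[1],ex[0]])
    w=P[:,:2]-np.array([.5437,.0955]);a=w@ex;b=w@ey
    m=(abs(a)<.026)&(abs(b)<.062)&(P[:,2]<.12)&(P[:,2]>.04)
    print(n,np.histogram(P[m,2],bins=np.arange(.04,.125,.005))[0], "top z by b-end",[np.median(P[m&(b*s>.05)&(P[:,2]>.07),2]).round(4) for s in(1,-1)])
i=np.load("pics/top3.npz")["i"]
cv2.imwrite("pics/top3.png",cv2.resize(i[120:260,160:300,::-1],(560,560),interpolation=cv2.INTER_CUBIC))
```

```text
t 11.25 pos [ 0.5722 -0.2089  0.1937] jaw yaw -25.63 down [ 0.    -0.004 -1.   ] w 91.9 F [-0.6  0.1 -0.1]
top [  0   0   0   0   1   0   0  18 174 259  76  57  10   0   0   0] top z by b-end [np.float64(0.0864), np.float64(0.0869)]
scene [  1   4  12   9  10   8   9   9 100 227  83  56   3   0   0   0] top z by b-end [np.float64(0.0862), np.float64(0.0863)]
```

View pics/top3.png

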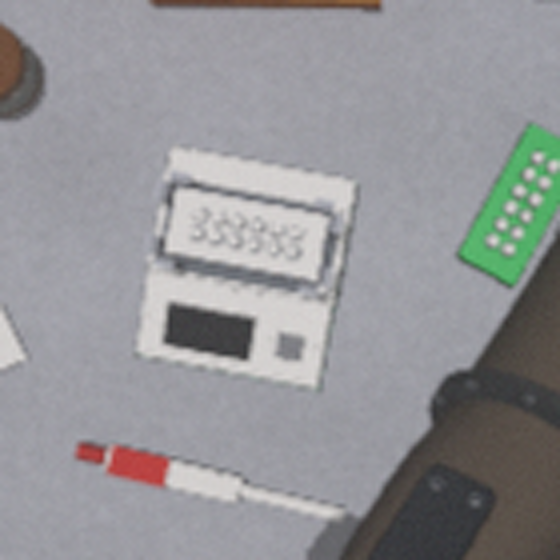

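The top crop shows the block seated squarely between the posts at (245,235). Its top reads 86 mm at both ends in both cameras, as it should. Next is the frame.

carry_out --steps '[1, 0.15, -0.5, 0, -0.03, 1, 0.3, -1, -0.3, -0.06, 1, 0.3, -1, -0.6, -0.06, 1, 0.3, -1, -0.9, -0.06, 1, 0.3, -1, -0.9, -0.06, 1, 0.3, -1, -0.9, -0.06]'

```text
clock: 11.95
position: [0.604, -0.3011, 0.1035]
ee_rot: [-0.939, 1.558, -1.556]
force: [-0.0, 0.3, 0.0]
width: 1.002
```

```bash
python3 -c "
from h import *;pose()"
```

```text
t 11.95 pos [ 0.604  -0.3011  0.1035] jaw yaw -27.83 down [-0.001  0.001 -1.   ] w 92.2 F [-0.   0.3  0. ]
```

carry_out --steps '[1, 0, -0.19, -0.2, -0.01, 1, 0, -0.19, -0.5, -0.01, 1, 0, -0.19, -0.7, -0.01, 1, 0, -0.19, -0.85, -0.01, 1, 0, -0.19, -0.92, -0.01, 1, 0, -0.19, -0.97, -0.01, 1, 0, -0.19, -0.97, -0.01]' --grip_force 15

```text
clock: 12.65
position: [0.604, -0.3216, 0.0068]
ee_rot: [-0.932, 1.563, -1.564]
force: [-0.4, -0.2, 0.3]
width: 1.002
```

carry_out --steps '[0.7, 0, 0, 0, 0, 0.4, 0, 0, 0, 0, 0.4, 0, 0, 0, 0, 0.4, 0, 0, 0, 0, 0.4, 0, 0, 0, 0, 0.4, 0, 0, 0, 0, 0.4, 0, 0, 0, 0]'

```text
clock: 13.35
position: [0.6035, -0.3217, 0.0063]
ee_rot: [-0.933, 1.564, -1.564]
force: [-1.2, 0.5, 2.8]
width: 0.612
```

carry_out --steps '[0.4, 0, 0, 0.1, 0, 0.4, 0, 0, 0.3, 0, 0.4, 0, 0, 0.6, 0, 0.4, 0, 0, 0.9, 0, 0.4, 0, 0, 1, 0, 0.4, 0, 0, 1, 0]'

```text
clock: 13.95
position: [0.6044, -0.3223, 0.1081]
ee_rot: [-0.931, 1.561, -1.566]
force: [-0.4, 0.1, -0.6]
width: 0.611
```

```bash
python3 -c "
from h import *;pose()"
```

```text
t 13.95 pos [ 0.6044 -0.3223  0.1081] jaw yaw -28.37 down [ 0.003 -0.001 -1.   ] w 56.2 F [-0.4  0.1 -0.6]
```

carry_out --steps '[0.4, -0.05, 0.33, 0.3, 0.03, 0.4, -0.1, 0.66, 0.6, 0.06, 0.4, -0.15, 1, 0.65, 0.09]'

```text
clock: 14.25
position: [0.5891, -0.2216, 0.1728]
ee_rot: [-0.976, 1.512, -1.516]
force: [0.6, -0.6, 0.3]
width: 0.608
```

carry_out --steps '[0.4, -0.05, 0.33, 0, 0.03, 0.4, -0.1, 0.66, 0, 0.06, 0.4, -0.15, 1, 0, 0.09]'

```text
clock: 14.55
position: [0.5725, -0.12, 0.1698]
ee_rot: [-1.023, 1.466, -1.463]
force: [0.3, 0.3, -1.3]
width: 0.609
```

carry_out --steps '[0.4, -0.05, 0.33, 0, 0.03, 0.4, -0.1, 0.66, 0, 0.06, 0.4, -0.15, 1, 0, 0.09]'

```text
clock: 14.85
position: [0.5574, -0.0202, 0.1698]
ee_rot: [-1.064, 1.415, -1.413]
force: [0.9, 0.7, -1.3]
width: 0.607
```

carry_out --steps '[0.4, -0.05, 0.33, 0, 0.03, 0.4, -0.1, 0.66, 0, 0.06, 0.4, -0.15, 0.9, 0, 0.09, 0.4, -0.15, 1, 0, 0.095, 0.4, -0.15, 1, 0, 0.095, 0.4, -0.15, 1, 0, 0.095, 0.4, -0.15, 1, 0, 0.095]'

```text
clock: 15.55
position: [0.5438, 0.0763, 0.1711]
ee_rot: [-1.102, 1.363, -1.364]
force: [0.7, 0.3, -0.7]
width: 0.608
```

```bash
cat > held.py <<'E'
from h import *
from cell import get_image
import sys
s=pose();lo,hi=map(float,sys.argv[1:3]);k=sys.argv[3]
i,d=get_image("scene");np.savez(f"pics/scene{k}.npz",i=i,d=d)
th=np.radians(-11.8);ex=np.array([np.cos(th),np.sin(th)]);ey=np.array([-ex[1],ex[0]])
P=cloud("scene",d).reshape(-1,3)
def rep(o,lo,hi,t,am=.045):
    w=P[:,:2]-o;a=w@ex;b=w@ey
    m=(abs(a)<am)&(abs(b)<.09)&(P[:,2]>lo)&(P[:,2]<hi)
    print(t,m.sum(),"b",np.percentile(b[m],[0,2,98,100]).round(4),"a",np.percentile(a[m],[0,2,98,100]).round(4))
    f=m&(a>.024)&(a<.034)
    if f.sum()>10: print("  front b",np.percentile(b[f],[0,100]).round(4),"slope deg",np.degrees(np.polyfit(b[f],a[f],1)[0]).round(2),"z min/max by end",[(P[f&(b*q>.04),2].min().round(4),P[f&(b*q>.04),2].max().round(4)) for q in(1,-1)])
z=s["position"][2]
rep(s["position"][:2],z+lo,z+hi,"part vs tcp")
rep(np.array([.5437,.0955]),.085,.13,"posts vs pocket")
cv2.imwrite(f"pics/scene{k}.png",cv2.resize(i[90:240,230:380,::-1],(600,600),interpolation=cv2.INTER_CUBIC))
E
python3 held.py -0.006 0.016 4
```

```text
t 15.55 pos [0.5438 0.0763 0.1711] jaw yaw -12.11 down [ 0.    -0.001 -1.   ] w 55.9 F [ 0.7  0.3 -0.7]
part vs tcp 289 b [-0.0658 -0.0645  0.0627  0.0641] a [-0.0304 -0.0281  0.0318  0.0439]
  front b [-0.0648  0.0641] slope deg -0.02 z min/max by end [(np.float64(0.1677), np.float64(0.187)), (np.float64(0.166), np.float64(0.1871))]
posts vs pocket 699 b [-0.0765 -0.0722  0.0721  0.0752] a [-0.0414 -0.0359  0.0363  0.0398]
  front b [-0.0753  0.0752] slope deg -0.36 z min/max by end [(np.float64(0.0853), np.float64(0.1216)), (np.float64(0.0863), np.float64(0.1227))]
```

View pics/scene4.png

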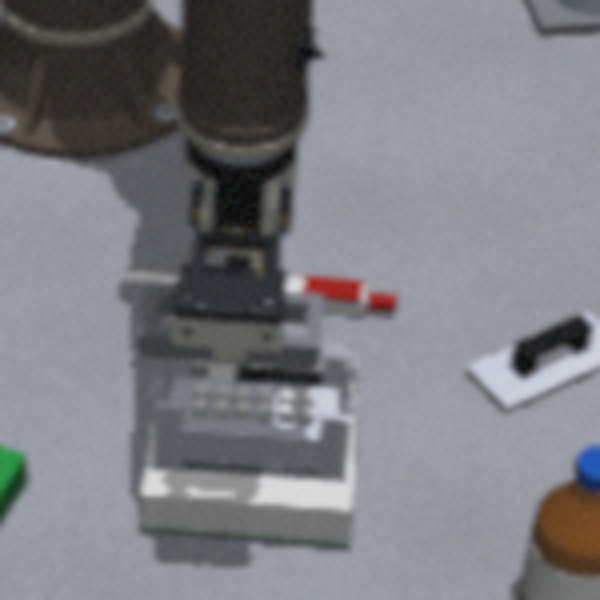

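The crop shows the frame held level and aligned, still about 20 mm short of the pocket along y. I finish the shift and then lower.

carry_out --steps '[0.4, 0, 0.1, 0, 0.01, 0.4, 0, 0.2, 0, 0.01, 0.4, 0, 0.2, -0.1, 0.01, 0.4, 0, 0.2, -0.2, 0.01, 0.4, 0, 0.2, -0.3, 0.01, 0.4, 0, 0.2, -0.38, 0.01, 0.4, 0, 0.2, -0.44, 0.01, 0.4, 0, 0.2, -0.5, 0.01, 0.4, 0, 0.2, -0.55, 0.01, 0.4, 0, 0.2, -0.6, 0.01, 0.4, 0, 0.2, -0.6, 0.01]'

```text
clock: 16.7
position: [0.5433, 0.0975, 0.1107]
ee_rot: [-1.108, 1.356, -1.357]
force: [-1.7, -2.1, -0.4]
width: 0.61
```

carry_out --steps '[0.4, 0, -0.012, -0.05, 0, 0.4, 0, -0.012, -0.1, 0, 0.4, 0, -0.012, -0.14, 0, 0.4, 0, -0.012, -0.17, 0, 0.4, 0, -0.012, -0.18, 0, 0.4, 0, -0.012, -0.18, 0]'

```text
clock: 17.3
position: [0.544, 0.0983, 0.0945]
ee_rot: [-1.105, 1.356, -1.354]
force: [-5.7, 0.5, 16.6]
width: 0.606
```

Run:
```python
from h import *
from cell import get_image
pose()
i,d=get_image("scene");P=cloud("scene",d).reshape(-1,3)
th=np.radians(-11.8);ex=np.array([np.cos(th),np.sin(th)]);ey=np.array([-ex[1],ex[0]])
w=P[:,:2]-np.array([.5437,.0955]);a=w@ex;b=w@ey
for lo,hi in((-.064,-.045),(-.045,-.03),(.03,.045),(.045,.064)):
    for alo,ahi in((-.03,-.017),(.017,.027)):
        m=(b>lo)&(b<hi)&(a>alo)&(a<ahi)&(P[:,2]>.085)&(P[:,2]<.125)
        print((lo,hi),(alo,ahi),m.sum(),np.percentile(P[m,2],[10,50,90]).round(4) if m.sum() else "")
cv2.imwrite("pics/scene5.png",cv2.resize(i[130:240,240:350,::-1],(600,600),interpolation=cv2.INTER_CUBIC))
```

```text
t 17.3 pos [0.544  0.0983 0.0945] jaw yaw -11.47 down [ 0.001  0.002 -1.   ] w 55.7 F [-5.7  0.5 16.6]
(-0.064, -0.045) (-0.03, -0.017) 23 [0.0918 0.1088 0.1113]
(-0.064, -0.045) (0.017, 0.027) 15 [0.0969 0.1107 0.1133]
(-0.045, -0.03) (-0.03, -0.017) 11 [0.094  0.1116 0.1157]
(-0.045, -0.03) (0.017, 0.027) 22 [0.0868 0.0972 0.1138]
(0.03, 0.045) (-0.03, -0.017) 4 [0.1164 0.1198 0.123 ]
(0.03, 0.045) (0.017, 0.027) 13 [0.086  0.088  0.1198]
(0.045, 0.064) (-0.03, -0.017) 6 [0.0998 0.1126 0.1232]
(0.045, 0.064) (0.017, 0.027) 7 [0.0876 0.1174 0.1217]
```

View pics/scene5.png

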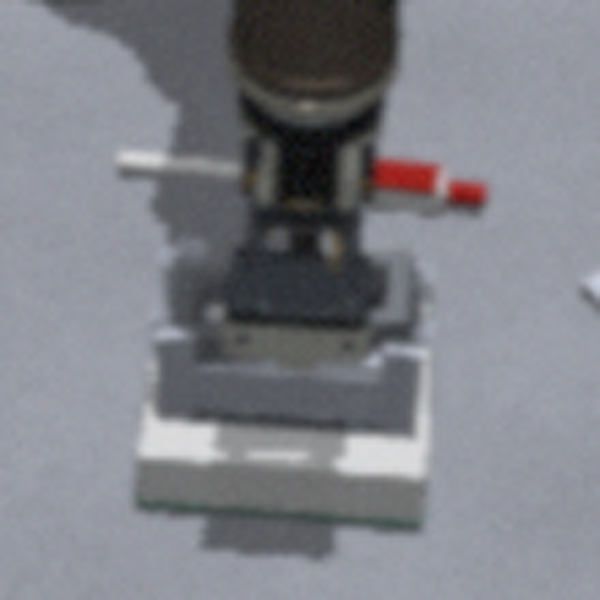

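The crop shows the frame tilted in the grip. Its +y end (right) has caught about 8 mm high, at about 117 mm against 109 mm at the other end. I raise it, shift it toward -y and look again.

carry_out --steps '[0.4, 0, 0, 0.1, 0, 0.4, 0, 0, 0.2, 0, 0.4, 0, -0.02, 0.3, 0, 0.4, 0, -0.02, 0.4, 0, 0.4, 0, -0.02, 0.5, 0, 0.4, 0, -0.02, 0.6, 0, 0.4, 0, -0.02, 0.65, 0, 0.4, 0, -0.02, 0.65, 0, 0.4, 0, -0.02, 0.65, 0]'

```text
clock: 18.25
position: [0.5434, 0.0952, 0.1581]
ee_rot: [-1.108, 1.355, -1.355]
force: [0.5, -0.3, -1.5]
width: 0.61
```

```bash
python3 held.py -0.012 0.022 6
python3 - <<'E'
from h import *
d=np.load("pics/scene6.npz")["d"];P=cloud("scene",d).reshape(-1,3)
th=np.radians(-11.8);ex=np.array([np.cos(th),np.sin(th)]);ey=np.array([-ex[1],ex[0]])
w=P[:,:2]-np.array([.5437,.0955]);a=w@ex;b=w@ey
m=(abs(a)<.036)&(abs(b)<.08)&(P[:,2]>.135)&(P[:,2]<.19)
for lo in np.arange(-.07,.07,.01):
    k=m&(b>lo)&(b<lo+.01)
    f=k&(a>.022)
    print(round(lo,2),k.sum(),"z",np.percentile(P[k,2],[2,98]).round(4) if k.any() else "", "a max",a[k].max().round(4) if k.any() else "")
E
```

```text
t 18.25 pos [0.5434 0.0952 0.1581] jaw yaw -11.49 down [-0. -0. -1.] w 56.2 F [ 0.5 -0.3 -1.5]
part vs tcp 204 b [-0.0672 -0.0667  0.057   0.064 ] a [-0.0302 -0.0261  0.0437  0.0448]
  front b [-0.066   0.0627] slope deg -0.57 z min/max by end [(np.float64(0.1735), np.float64(0.18)), (np.float64(0.153), np.float64(0.1794))]
posts vs pocket 668 b [-0.0769 -0.0735  0.072   0.0755] a [-0.0387 -0.0341  0.036   0.0397]
  front b [-0.0753  0.0727] slope deg 0.15 z min/max by end [(np.float64(0.0851), np.float64(0.1255)), (np.float64(0.0855), np.float64(0.1212))]
-0.07 46 z [0.1555 0.1759] a max 0.0295
-0.06 61 z [0.1545 0.1773] a max 0.0308
-0.05 50 z [0.156  0.1794] a max 0.0327
-0.04 9 z [0.1559 0.1666] a max 0.0327
-0.03 7 z [0.1588 0.1678] a max 0.03
-0.02 3 z [0.1645 0.1661] a max 0.0311
-0.01 0 z  a max 
0.0 0 z  a max 
0.01 1 z [0.1651 0.1651] a max 0.0272
0.02 1 z [0.1701 0.1701] a max 0.0266
0.03 4 z [0.174  0.1884] a max 0.0301
0.04 23 z [0.1737 0.1884] a max 0.0312
0.05 16 z [0.175  0.1899] a max 0.0309
0.06 8 z [0.1772 0.1884] a max 0.0273
0.07 0 z  a max
```

The frame slipped and pivoted about 10° in the pads. I'll set it flat on the clear bench where the block had stood and regrip it harder.

carry_out --steps '[0.4, 0, 0, 0.15, 0, 0.4, -0.1, -0.33, 0.15, 0, 0.4, -0.2, -0.66, 0.15, 0, 0.4, -0.3, -1, 0.15, 0]' --grip_force 20

```text
clock: 18.7
position: [0.5129, -0.0058, 0.1728]
ee_rot: [-1.109, 1.355, -1.355]
force: [1.4, -0.2, -1.3]
width: 0.606
```

carry_out --steps '[0.4, -0.15, -0.33, 0, 0, 0.4, -0.3, -0.66, 0, 0, 0.4, -0.45, -1, 0, 0]'

```text
clock: 19.0
position: [0.4676, -0.106, 0.1729]
ee_rot: [-1.108, 1.356, -1.355]
force: [0.5, -0.0, -0.6]
width: 0.61
```

carry_out --steps '[0.4, -0.2, -0.33, 0, 0, 0.4, -0.4, -0.66, -0.3, 0, 0.4, -0.55, -1, -0.6, 0, 0.4, -0.55, -1, -0.9, 0, 0.4, -0.55, -1, -1, 0]'

```text
clock: 19.5
position: [0.4114, -0.2052, 0.071]
ee_rot: [-1.109, 1.361, -1.355]
force: [-0.4, 1.5, -1.8]
width: 0.608
```

carry_out --steps '[0.4, 0, 0, -0.15, 0, 0.4, 0, 0, -0.3, 0, 0.4, 0, 0, -0.4, 0, 0.4, 0, 0, -0.5, 0, 0.4, 0, 0, -0.55, 0, 0.4, 0, 0, -0.6, 0, 0.4, 0, 0, -0.6, 0, 0.4, 0, 0, -0.6, 0]'

```text
clock: 20.3
position: [0.4137, -0.205, 0.0134]
ee_rot: [-1.107, 1.355, -1.356]
force: [-0.2, -0.3, -1.1]
width: 0.61
```

carry_out --steps '[0.4, 0, 0, -0.04, 0, 0.4, 0, 0, -0.07, 0, 0.4, 0, 0, -0.07, 0, 0.63, 0, 0, -0.07, 0, 0.65, 0, 0, -0.07, 0, 0.7, 0, 0, -0.07, 0, 1, 0, 0, -0.07, 0, 1, 0, 0, -0.07, 0, 1, 0, 0, -0.07, 0, 1, 0, 0, -0.07, 0]'

```text
clock: 21.3
position: [0.4136, -0.2049, 0.0062]
ee_rot: [-1.107, 1.355, -1.356]
force: [-0.0, -0.2, 0.2]
width: 0.983
```

Run:
```python
from h import *
from cell import get_image
s=pose()
i,d=get_image("scene");P=cloud("scene",d).reshape(-1,3)
th=np.radians(-11.5);ex=np.array([np.cos(th),np.sin(th)]);ey=np.array([-ex[1],ex[0]])
w=P[:,:2]-s["position"][:2];a=w@ex;b=w@ey
m=(abs(a)<.045)&(abs(b)<.1)&(P[:,2]>.008)&(P[:,2]<.06)
for lo in np.arange(-.08,.08,.01):
    k=m&(b>lo)&(b<lo+.01)
    if k.any(): print(round(lo,2),k.sum(),"z",np.percentile(P[k,2],[50,98]).round(4),"a",np.percentile(a[k],[2,98]).round(4))
print("b",np.percentile(b[m&(P[:,2]<.03)],[0,1,99,100]).round(4))
```

```text
t 21.3 pos [ 0.4136 -0.2049  0.0062] jaw yaw -11.5 down [ 0. -0. -1.] w 90.4 F [-0.  -0.2  0.2]
-0.07 4 z [0.021  0.0232] a [-0.0235  0.0307]
-0.06 3 z [0.0206 0.0215] a [0.0286 0.0327]
-0.05 3 z [0.0097 0.0212] a [-0.0259  0.0346]
-0.04 2 z [0.0092 0.0095] a [0.0285 0.0296]
-0.03 1 z [0.0093 0.0093] a [0.0285 0.0285]
-0.01 2 z [0.0345 0.0386] a [-0.0428 -0.0421]
-0.0 4 z [0.0161 0.0374] a [-0.0445  0.027 ]
0.01 7 z [0.0127 0.0247] a [-0.0208  0.031 ]
0.02 30 z [0.0192 0.0264] a [-0.0227  0.031 ]
0.03 29 z [0.0197 0.0254] a [-0.0265  0.0324]
0.04 34 z [0.0196 0.0257] a [-0.0263  0.0295]
0.05 40 z [0.0206 0.0261] a [-0.0291  0.0299]
0.06 41 z [0.0208 0.0252] a [-0.022   0.0326]
b [-0.0617 -0.0615  0.0672  0.0677]
```

carry_out --steps '[1, 0.005, 0.03, -0.01, 0, 1, 0.005, 0.03, -0.01, 0, 0.7, 0.005, 0.03, -0.01, 0, 0.4, 0.005, 0.03, -0.01, 0, 0.4, 0.005, 0.03, -0.01, 0, 0.4, 0.005, 0.03, -0.01, 0, 0.4, 0.005, 0.03, -0.01, 0, 0.4, 0.005, 0.03, -0.01, 0, 0.4, 0.005, 0.03, -0.01, 0]' --grip_force 45

```text
clock: 22.25
position: [0.4141, -0.2019, 0.0052]
ee_rot: [-1.107, 1.355, -1.356]
force: [0.1, -0.6, 0.3]
width: 0.607
```

```bash
python3 -c "
from h import *;pose()"
```

```text
t 22.25 pos [ 0.4141 -0.2019  0.0052] jaw yaw -11.5 down [ 0. -0. -1.] w 55.8 F [ 0.1 -0.6  0.3]
```

carry_out --steps '[0.4, 0, 0, 0.1, 0, 0.4, 0, 0, 0.3, 0, 0.4, 0, 0, 0.6, 0, 0.4, 0, 0, 0.9, 0, 0.4, 0, 0, 1, 0]'

```text
clock: 22.75
position: [0.415, -0.2025, 0.1079]
ee_rot: [-1.105, 1.353, -1.358]
force: [-0.1, 0.2, -1.5]
width: 0.603
```

carry_out --steps '[0.4, 0.1, 0.33, 0.2, 0, 0.4, 0.2, 0.66, 0.4, 0, 0.4, 0.3, 1, 0.65, 0]'

```text
clock: 23.05
position: [0.4434, -0.1009, 0.1706]
ee_rot: [-1.108, 1.357, -1.356]
force: [0.5, 0.1, -0.5]
width: 0.606
```

carry_out --steps '[0.4, 0.15, 0.33, 0, 0, 0.4, 0.3, 0.66, 0, 0, 0.4, 0.45, 1, 0, 0]'

```text
clock: 23.35
position: [0.4892, -0.0003, 0.1704]
ee_rot: [-1.107, 1.356, -1.355]
force: [-0.1, -0.8, -1.9]
width: 0.606
```

carry_out --steps '[0.4, 0.2, 0.33, 0, 0, 0.4, 0.4, 0.66, 0, 0, 0.4, 0.5, 0.9, 0, 0, 0.4, 0.55, 0.95, 0, 0, 0.4, 0.55, 0.95, 0, 0, 0.4, 0.55, 0.95, 0, 0, 0.4, 0.55, 0.95, 0, 0, 0.4, 0.55, 0.95, 0, 0]'

```text
clock: 24.15
position: [0.5437, 0.092, 0.1704]
ee_rot: [-1.106, 1.357, -1.357]
force: [-0.3, 0.4, -0.6]
width: 0.604
```

```bash
python3 held.py -0.008 0.018 7
```

```text
t 24.15 pos [0.5437 0.092  0.1704] jaw yaw -11.6 down [ 0.  0. -1.] w 55.6 F [-0.3  0.4 -0.6]
part vs tcp 334 b [-0.066  -0.0655  0.0617  0.0633] a [-0.0291 -0.0257  0.0326  0.0448]
  front b [-0.066   0.0633] slope deg -0.6 z min/max by end [(np.float64(0.1637), np.float64(0.1884)), (np.float64(0.1672), np.float64(0.188))]
posts vs pocket 670 b [-0.0768 -0.0728  0.0721  0.0753] a [-0.0401 -0.0341  0.0364  0.0397]
  front b [-0.0756  0.0752] slope deg 0.38 z min/max by end [(np.float64(0.0855), np.float64(0.123)), (np.float64(0.0859), np.float64(0.1248))]
```

carry_out --steps '[0.4, 0, 0.04, 0, 0, 0.4, 0, 0.04, -0.1, 0, 0.4, 0, 0.04, -0.2, 0, 0.4, 0, 0.04, -0.3, 0, 0.4, 0, 0.04, -0.4, 0, 0.4, 0, 0.04, -0.45, 0, 0.4, 0, 0.04, -0.45, 0]'

```text
clock: 24.9
position: [0.5435, 0.0969, 0.1242]
ee_rot: [-1.109, 1.356, -1.356]
force: [-0.1, -0.1, -1.0]
width: 0.605
```

carry_out --steps '[0.4, 0, 0, -0.05, 0, 0.4, 0, 0, -0.1, 0, 0.4, 0, 0, -0.1, 0]'

```text
clock: 25.2
position: [0.5437, 0.0972, 0.1149]
ee_rot: [-1.108, 1.356, -1.355]
force: [-1.8, 1.5, -1.7]
width: 0.608
```

carry_out --steps '[0.4, 0, -0.015, 0, 0, 0.4, 0, -0.015, 0, 0, 0.4, 0, -0.015, -0.03, 0, 0.4, 0, -0.015, -0.06, 0, 0.4, 0, -0.015, -0.06, 0]'

```text
clock: 25.7
position: [0.5434, 0.0955, 0.1088]
ee_rot: [-1.108, 1.356, -1.355]
force: [-4.8, 1.7, 0.0]
width: 0.604
```

```bash
python3 held.py -0.008 0.018 8
python3 - <<'E'
from h import *
d=np.load("pics/scene8.npz")["d"];P=cloud("scene",d).reshape(-1,3)
th=np.radians(-11.8);ex=np.array([np.cos(th),np.sin(th)]);ey=np.array([-ex[1],ex[0]])
w=P[:,:2]-np.array([.5437,.0955]);a=w@ex;b=w@ey
m=(abs(a)<.028)&(abs(b)<.064)&(P[:,2]>.113)&(P[:,2]<.14)
for lo,hi in((-.065,-.055),(-.055,-.045),(.045,.055),(.055,.065)):
    k=m&(b>lo)&(b<hi);print(lo,k.sum(),np.percentile(P[k,2],[10,50,90]).round(4) if k.any() else "")
E
```

```text
t 25.7 pos [0.5434 0.0955 0.1088] jaw yaw -11.51 down [-0.001 -0.    -1.   ] w 55.6 F [-4.8  1.7  0. ]
part vs tcp 423 b [-0.0767 -0.0738  0.0735  0.0752] a [-0.0421 -0.0377  0.0382  0.0441]
  front b [-0.0753  0.0752] slope deg -0.21 z min/max by end [(np.float64(0.1027), np.float64(0.1266)), (np.float64(0.1013), np.float64(0.1265))]
posts vs pocket 664 b [-0.0768 -0.0735  0.0721  0.0751] a [-0.0424 -0.0358  0.0379  0.0446]
  front b [-0.0754  0.0751] slope deg 0.14 z min/max by end [(np.float64(0.0856), np.float64(0.1293)), (np.float64(0.0852), np.float64(0.1295))]
-0.065 41 [0.1211 0.1274 0.13  ]
-0.055 34 [0.1178 0.1244 0.1287]
0.045 34 [0.1178 0.1235 0.1275]
0.055 39 [0.1221 0.1248 0.1262]
```

carry_out --steps '[0.4, -0.015, 0, 0, 0, 0.4, -0.015, 0, 0, 0, 0.4, -0.015, 0, 0, 0]'

```text
clock: 26.05
position: [0.5433, 0.0954, 0.1096]
ee_rot: [-1.106, 1.354, -1.356]
force: [-1.3, 0.5, -1.0]
width: 0.608
```

carry_out --steps '[0.4, -0.012, 0, 0, 0, 0.4, -0.012, 0, 0, 0, 0.4, -0.012, 0, -0.03, 0, 0.4, -0.012, 0, -0.06, 0, 0.4, -0.012, 0, -0.06, 0]'

```text
clock: 26.55
position: [0.541, 0.0956, 0.1027]
ee_rot: [-1.108, 1.356, -1.355]
force: [-1.1, -0.3, -0.6]
width: 0.611
```

carry_out --steps '[0.4, 0, 0, -0.03, 0, 0.4, 0, 0, -0.05, 0, 0.4, 0, 0, -0.07, 0, 0.4, 0, 0, -0.07, 0]'

```text
clock: 26.95
position: [0.5412, 0.0956, 0.0959]
ee_rot: [-1.108, 1.356, -1.355]
force: [-0.2, -0.3, -2.3]
width: 0.608
```

carry_out --steps '[0.4, 0, 0, -0.02, 0, 0.4, 0, 0, -0.035, 0, 0.4, 0, 0, -0.04, 0, 0.4, 0, 0, -0.04, 0]'

```text
clock: 27.35
position: [0.5414, 0.0955, 0.0924]
ee_rot: [-1.107, 1.356, -1.356]
force: [-1.1, 0.4, 1.6]
width: 0.607
```

carry_out --steps '[0.4, 0, 0, -0.01, 0, 0.4, 0, 0, -0.01, 0]'

```text
clock: 27.55
position: [0.5414, 0.0953, 0.0916]
ee_rot: [-1.107, 1.356, -1.356]
force: [-2.8, -1.1, 7.0]
width: 0.608
```

carry_out --steps '[0.65, 0, 0, 0, 0, 0.7, 0, 0, 0, 0, 1, 0, 0, 0, 0, 1, 0, 0, 0, 0, 1, 0, 0, 0, 0, 1, 0, 0, 0.2, 0, 1, 0, 0, 0.5, 0, 1, 0, 0, 0.8, 0, 1, 0, 0, 0.9, 0]'

```text
clock: 28.45
position: [0.5428, 0.0955, 0.1839]
ee_rot: [-1.104, 1.354, -1.356]
force: [0.5, 0.5, 0.4]
width: 1.0
```

carry_out --steps '[1, -0.15, 0.33, 0, 0.1, 1, -0.3, 0.66, 0, 0.25, 1, -0.48, 1, 0, 0.4]'

```text
clock: 28.75
position: [0.4928, 0.1965, 0.181]
ee_rot: [-1.262, 1.122, -1.123]
force: [-0.5, 1.0, -0.6]
width: 0.999
```

carry_out --steps '[0.5, -0.15, 0.33, 0, 0.1, 0.5, -0.3, 0.66, 0, 0.25, 0.5, -0.5, 1, 0, 0.4, 0.5, -0.5, 1, 0, 0.41, 0.5, -0.5, 1, 0, 0.41, 0.5, -0.5, 1, 0, 0.41]'

```text
clock: 29.35
position: [0.4438, 0.2945, 0.181]
ee_rot: [-1.384, 0.884, -0.885]
force: [-0.1, 0.5, -0.1]
width: 0.533
```

Run:
```python
from h import *
from cell import get_image
pose()
th=np.radians(-11.8);ex=np.array([np.cos(th),np.sin(th)]);ey=np.array([-ex[1],ex[0]])
for n in("top","scene"):
    i,d=get_image(n);np.savez(f"pics/{n}9.npz",i=i,d=d);P=cloud(n,d).reshape(-1,3)
    w=P[:,:2]-np.array([.5437,.0955]);a=w@ex;b=w@ey
    m=(abs(a)<.027)&(abs(b)<.064)&(P[:,2]>.1)&(P[:,2]<.135)
    for lo,hi in((-.064,-.055),(-.04,-.0),(0,.04),(.055,.064)):
        print(n,lo,[(int(k.sum()),np.median(P[k,2]).round(4)) for k in(m&(b>lo)&(b<hi)&(a<-.015),m&(b>lo)&(b<hi)&(a>.015))])
i=np.load("pics/top9.npz")["i"]
cv2.imwrite("pics/top9.png",cv2.resize(i[130:250,180:300,::-1],(600,600),interpolation=cv2.INTER_CUBIC))
```

```text
t 29.35 pos [0.4438 0.2945 0.181 ] jaw yaw 24.82 down [ 0.    -0.001 -1.   ] w 49.1 F [-0.1  0.5 -0.1]
top -0.064 [(11, np.float64(0.1085)), (8, np.float64(0.1085))]
top -0.04 [(38, np.float64(0.107)), (41, np.float64(0.1076))]
top 0 [(38, np.float64(0.1071)), (37, np.float64(0.1084))]
top 0.055 [(10, np.float64(0.1074)), (9, np.float64(0.1071))]
scene -0.064 [(9, np.float64(0.1082)), (2, np.float64(0.1095))]
scene -0.04 [(50, np.float64(0.1072)), (49, np.float64(0.1073))]
scene 0 [(48, np.float64(0.1072)), (45, np.float64(0.1075))]
scene 0.055 [(5, np.float64(0.1084)), (3, np.float64(0.108))]
```

View pics/top9.png

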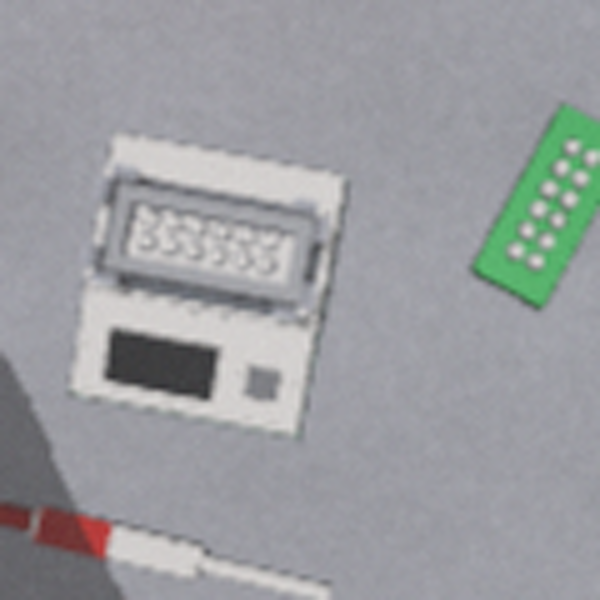

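The frame lies flat around the tubes at (215,240) in the crop, with its top at 107–109 mm at every spot measured in both cameras. Now the cover.

carry_out --steps '[0.5, 0, 0.33, -0.1, 0, 0.5, 0, 0.67, -0.3, 0, 0.5, -0.005, 0.67, -0.6, 0, 0.5, -0.005, 0.67, -0.9, 0, 0.5, -0.005, 0.67, -0.9, 0]' --grip_force 45

```text
clock: 29.95
position: [0.4413, 0.3602, 0.0879]
ee_rot: [-1.39, 0.886, -0.884]
force: [-0.8, -0.3, 0.1]
width: 0.503
```

carry_out --steps '[0.5, 0, 0, -0.2, 0, 0.5, 0, 0, -0.4, 0, 0.5, 0, 0, -0.55, 0, 0.5, 0, 0, -0.67, 0, 0.5, 0, 0, -0.72, 0, 0.5, 0, 0, -0.76, 0, 0.5, 0, 0, -0.76, 0]'

```text
clock: 30.65
position: [0.443, 0.3626, 0.0153]
ee_rot: [-1.384, 0.883, -0.883]
force: [0.2, -0.3, -0.3]
width: 0.503
```

carry_out --steps '[0.25, 0, 0, 0, 0, 0.1, 0, 0, 0, 0, 0.1, 0, 0, 0, 0, 0.1, 0, 0, 0, 0, 0.1, 0, 0, 0, 0, 0.1, 0, 0, 0, 0, 0.1, 0, 0, 0, 0]'

```text
clock: 31.35
position: [0.4427, 0.3626, 0.0154]
ee_rot: [-1.384, 0.883, -0.882]
force: [-3.2, -1.5, 5.8]
width: 0.197
```

carry_out --steps '[0.1, 0, 0, 0.1, 0, 0.1, 0, 0, 0.3, 0, 0.1, 0, 0, 0.6, 0, 0.1, 0, 0, 0.9, 0, 0.1, 0, 0, 1, 0]'

```text
clock: 31.85
position: [0.4444, 0.3634, 0.1184]
ee_rot: [-1.38, 0.881, -0.884]
force: [0.2, 0.7, -1.1]
width: 0.192
```

carry_out --steps '[0.1, 0.1, -0.25, 0.2, -0.05, 0.1, 0.2, -0.5, 0.4, -0.15, 0.1, 0.3, -0.75, 0.55, -0.25, 0.1, 0.4, -1, 0.55, -0.4]'

```text
clock: 32.25
position: [0.4842, 0.262, 0.172]
ee_rot: [-1.259, 1.121, -1.122]
force: [0.9, -0.1, -2.5]
width: 0.189
```

carry_out --steps '[0.1, 0.1, -0.25, 0, -0.1, 0.1, 0.2, -0.5, 0, -0.2, 0.1, 0.3, -0.75, 0, -0.3, 0.1, 0.4, -1, 0, -0.4]'

```text
clock: 32.65
position: [0.5229, 0.1615, 0.1699]
ee_rot: [-1.11, 1.352, -1.352]
force: [1.0, -0.2, -0.8]
width: 0.191
```

carry_out --steps '[0.1, 0.06, -0.25, 0, -0.01, 0.1, 0.12, -0.45, 0, -0.01, 0.1, 0.18, -0.6, 0, -0.01, 0.1, 0.19, -0.67, 0, -0.01, 0.1, 0.19, -0.67, 0, -0.01, 0.1, 0.19, -0.67, 0, -0.01, 0.1, 0.19, -0.67, 0, -0.01, 0.1, 0.19, -0.67, 0, -0.01]'

```text
clock: 33.45
position: [0.5416, 0.0966, 0.1701]
ee_rot: [-1.108, 1.355, -1.354]
force: [-0.9, 0.5, -1.3]
width: 0.193
```

```bash
python3 held.py -0.02 0.0 10
python3 - <<'E'
from h import *
d=np.load("pics/scene10.npz")["d"];P=cloud("scene",d).reshape(-1,3)
th=np.radians(-11.8);ex=np.array([np.cos(th),np.sin(th)]);ey=np.array([-ex[1],ex[0]])
w=P[:,:2]-np.array([.5437,.0955]);a=w@ex;b=w@ey
m=(abs(a)<.04)&(abs(b)<.085)&(P[:,2]>.14)&(P[:,2]<.185)
for lo in np.arange(-.07,.07,.01):
    k=m&(b>lo)&(b<lo+.01)
    if k.any(): print(round(lo,2),k.sum(),"z",np.percentile(P[k,2],[2,50,98]).round(4),"a",np.percentile(a[k],[2,98]).round(4))
E
```

```text
t 33.45 pos [0.5416 0.0966 0.1701] jaw yaw -11.41 down [-0.  0. -1.] w 17.7 F [-0.9  0.5 -1.3]
part vs tcp 408 b [-0.0646 -0.0625  0.0642  0.0653] a [-0.0294 -0.0245  0.0303  0.0326]
  front b [-0.0646  0.0653] slope deg -0.17 z min/max by end [(np.float64(0.1565), np.float64(0.1683)), (np.float64(0.1544), np.float64(0.1682))]
posts vs pocket 859 b [-0.0766 -0.0733  0.0716  0.0753] a [-0.0375 -0.0258  0.0369  0.0393]
  front b [-0.0755  0.0753] slope deg 0.13 z min/max by end [(np.float64(0.0851), np.float64(0.1221)), (np.float64(0.0862), np.float64(0.123))]
-0.07 19 z [0.1568 0.1632 0.1673] a [-0.0293  0.0255]
-0.06 50 z [0.1577 0.1643 0.1674] a [-0.0247  0.0263]
-0.05 48 z [0.1565 0.1643 0.1686] a [-0.0243  0.0278]
-0.04 16 z [0.1584 0.1635 0.1668] a [0.0115 0.0281]
-0.03 22 z [0.1575 0.1635 0.1677] a [0.0138 0.0283]
-0.02 19 z [0.1562 0.1644 0.1662] a [0.0136 0.0284]
-0.01 22 z [0.1566 0.1644 0.1669] a [0.0094 0.0293]
0.0 18 z [0.1563 0.1649 0.167 ] a [0.0117 0.0286]
0.01 17 z [0.1585 0.1636 0.1695] a [0.0122 0.026 ]
0.02 22 z [0.1534 0.1628 0.1684] a [0.0129 0.028 ]
0.03 20 z [0.1566 0.1639 0.1685] a [0.0092 0.0271]
0.04 50 z [0.158  0.1645 0.1686] a [-0.0285  0.0271]
0.05 55 z [0.1569 0.1649 0.1685] a [-0.0263  0.0264]
0.06 33 z [0.1588 0.1648 0.1705] a [-0.0288  0.0267]
```

View pics/scene10.png

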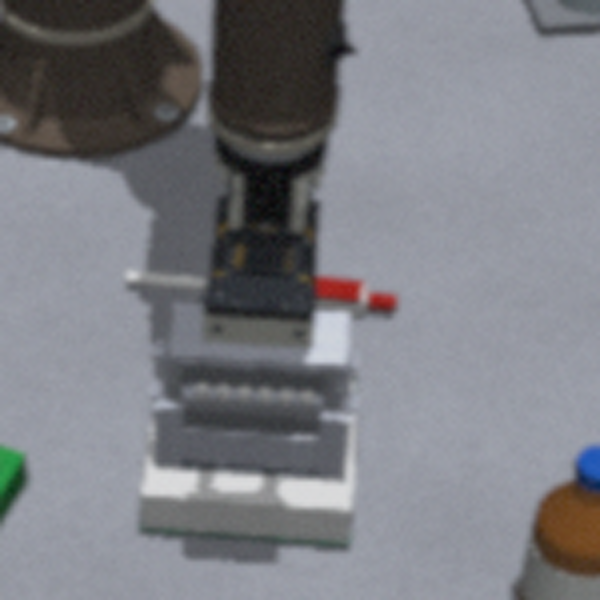

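The cover is held level over the pocket and is about 2 mm too far +y. I correct that and lower.

carry_out --steps '[0.1, 0, -0.02, 0, -0.01, 0.1, 0, -0.02, -0.1, -0.01, 0.1, 0, -0.02, -0.2, -0.01, 0.1, 0, -0.02, -0.28, -0.01, 0.1, 0, -0.02, -0.34, -0.01, 0.1, 0, -0.02, -0.34, -0.01, 0.1, 0, -0.02, -0.34, -0.01]'

```text
clock: 34.2
position: [0.5419, 0.0935, 0.1361]
ee_rot: [-1.103, 1.361, -1.361]
force: [0.1, -0.7, -1.0]
width: 0.193
```

carry_out --steps '[0.1, 0, 0, -0.04, 0, 0.1, 0, 0, -0.08, 0, 0.1, 0, 0, -0.08, 0]'

```text
clock: 34.5
position: [0.5416, 0.0936, 0.1278]
ee_rot: [-1.104, 1.361, -1.361]
force: [0.1, 0.1, -0.8]
width: 0.191
```

carry_out --steps '[0.1, 0, 0, -0.02, 0, 0.1, 0, 0, -0.035, 0, 0.1, 0, 0, -0.04, 0, 0.1, 0, 0, -0.04, 0]'

```text
clock: 34.9
position: [0.5419, 0.0936, 0.1242]
ee_rot: [-1.103, 1.361, -1.361]
force: [0.4, 0.2, -1.6]
width: 0.192
```

carry_out --steps '[0.1, 0, 0, -0.01, 0, 0.1, 0, 0, -0.015, 0, 0.1, 0, 0, -0.015, 0]'

```text
clock: 35.2
position: [0.542, 0.0936, 0.1234]
ee_rot: [-1.102, 1.361, -1.361]
force: [-3.7, -0.8, 6.8]
width: 0.192
```

Contact comes at exactly the expected height. I release, retreat and check.

carry_out --steps '[0.22, 0, 0, 0, 0, 0.3, 0, 0, 0, 0, 0.45, 0, 0, 0, 0, 0.45, 0, 0, 0, 0, 0.45, 0, 0, 0.2, 0, 0.45, 0, 0, 0.5, 0, 0.45, 0, 0, 0.8, 0, 0.45, 0, 0, 1, 0]'

```text
clock: 36.0
position: [0.5424, 0.0934, 0.2246]
ee_rot: [-1.101, 1.36, -1.362]
force: [0.6, -0.3, 0.2]
width: 0.453
```

carry_out --steps '[0.45, 0, 0.4, 0, 0, 0.45, 0, 0.8, 0, 0, 0.45, 0, 1, 0, 0]'

```text
clock: 36.3
position: [0.5414, 0.1978, 0.2226]
ee_rot: [-1.104, 1.359, -1.357]
force: [-0.2, -0.0, -0.8]
width: 0.449
```

carry_out --steps '[0.45, -0.2, 0.4, 0, 0, 0.45, -0.4, 0.8, 0, 0, 0.45, -0.5, 1, 0, 0, 0.45, -0.5, 1, 0, 0, 0.45, -0.5, 1, 0, 0]'

```text
clock: 36.8
position: [0.4917, 0.2937, 0.2226]
ee_rot: [-1.104, 1.36, -1.361]
force: [-0.1, -0.4, 0.5]
width: 0.451
```

Run:
```python
from h import *
from cell import get_image
pose()
th=np.radians(-11.8);ex=np.array([np.cos(th),np.sin(th)]);ey=np.array([-ex[1],ex[0]])
for n in("top","scene"):
    i,d=get_image(n);np.savez(f"pics/{n}11.npz",i=i,d=d);P=cloud(n,d).reshape(-1,3)
    w=P[:,:2]-np.array([.5437,.0955]);a=w@ex;b=w@ey
    m=(abs(a)<.027)&(abs(b)<.064)&(P[:,2]>.1)&(P[:,2]<.13)
    for lo,hi in((-.064,-.055),(-.04,-.0),(0,.04),(.055,.064)):
        print(n,lo,[(int(k.sum()),np.median(P[k,2]).round(4)) for k in(m&(b>lo)&(b<hi)&(a<-.015),m&(b>lo)&(b<hi)&(a>.015))])
    k=(abs(a)<.03)&(abs(b)<.06)&(P[:,2]>.138)&(P[:,2]<.16)
    print("bar",k.sum(),"z",np.median(P[k,2]).round(4),"off a,b",a[k].mean().round(4),b[k].mean().round(4),rect(P[k]))
    # bystanders moved?
    old=np.load(f"pics/{n}0.npz")["d"]
i=np.load("pics/top11.npz")["i"]
cv2.imwrite("pics/top11.png",cv2.resize(i[:,:,::-1],(768,576),interpolation=cv2.INTER_CUBIC))
```

```text
t 36.8 pos [0.4917 0.2937 0.2226] jaw yaw -11.89 down [ 0.    -0.001 -1.   ] w 41.4 F [-0.1 -0.4  0.5]
top -0.064 [(11, np.float64(0.1177)), (10, np.float64(0.117))]
top -0.04 [(46, np.float64(0.1179)), (46, np.float64(0.1181))]
top 0 [(47, np.float64(0.1182)), (45, np.float64(0.1183))]
top 0.055 [(11, np.float64(0.1201)), (11, np.float64(0.1212))]
bar 125 z 0.1458 off a,b 0.0006 -0.0008 (array([544.3,  94.7]), array([17.8, 69.4]), -11.84)
scene -0.064 [(7, np.float64(0.1176)), (8, np.float64(0.1188))]
scene -0.04 [(0, np.float64(nan)), (71, np.float64(0.1165))]
scene 0 [(5, np.float64(0.1177)), (73, np.float64(0.1161))]
scene 0.055 [(7, np.float64(0.1187)), (5, np.float64(0.1188))]
bar 138 z 0.1457 off a,b 0.002 -0.0018 (array([544.5,  93.2]), array([26.4, 68.1]), -7.12)
  return _methods._mean(a, axis=axis, dtype=dtype,
  ret = ret.dtype.type(ret / rcount)
```

View pics/top11.png

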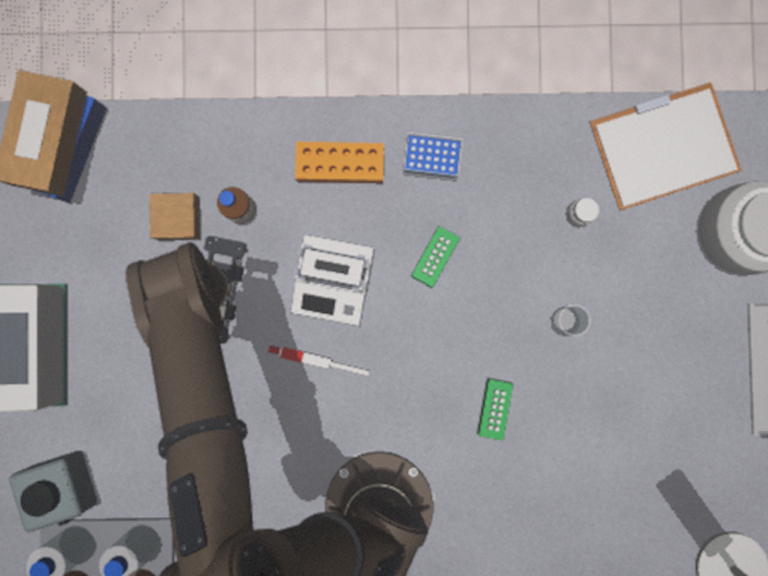

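```bash
python3 -c "
from cell import arm;print(arm.sign_off())"
```

```text
the job is handed in; nothing more can be done
None
```

I built the stack in the pocket in order (block, frame, cover), each part lowered in and released on contact. The job was handed in at about 37 s of the 69 s allowed.

**One setback:** on the first try the frame caught in the pocket and tilted in the fingers, up to about 10°. I lifted it out, set it flat on clear bench, regripped it harder and re-centred it. The second try went in cleanly, though the frame touched the +x posts with about 5 N on the way down.

**Last checks:**

| Check | Measured | Expected |
|---|---|---|
| Block top, both ends, both cameras | 86–87 mm | 86 mm |
| Frame top, all over | 107–109.5 mm | 108 mm |
| Cover plate top | mostly 116–119 mm | 118 mm |
| Handle bar top | 146 mm | 146 mm |
| Handle bar from pocket centre, top camera | about 1 mm | under 5 mm |
| Bar angle against my measured pocket angle of -11.8°, top camera | -11.84° | within 0.06 rad |

**Where readings disagreed:**
- **Cover plate:** at its +y end the top camera read 120–121 mm, most likely mixed with the post edges. The scene camera gave 119 mm there.
- **Handle bar:** the scene camera put it about 2.7 mm off centre and its box fit gave -7°. I trust the top view more, because the scene view is oblique.

In the last top view the other things look to be where they started; I judged that by eye. The arm is clear of everything. Sign-off gave no verdict.

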